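# Load the board tester under isolation

### The job

Load the green board with the black heat sink into the test fixture: first switch the isolator off (lever fully over to the green side), then seat the board gently, flat and fully home in the blue pocket with its white connector at the fixture's white contact block, and let go of it. Swing the orange latch fully closed over the board and only then switch the isolator fully on again (lever over to the red side). The board must not touch the fixture while the isolator is on and the latch open; leave everything else where it is.

Things in the scene. Friction and masses are not known exactly. Their poses are not given: they have to be found in the camera images.
- isolator: Isolator switch, fixed to the table: grey box 140 x 90 x 54 mm on a 150 x 100 foot. Origin: centre of its underside. The lever's pivot lies 62 mm above the origin, along the isolator's y; hinge cheeks reach 72 mm high. A green plate on the top's -x half marks OFF, a red plate on the +x half marks ON.
- switch (a joint): Angle of the isolator's lever, rad: 0 = OFF (leans 0.6 rad to the isolator's -x, over the green plate), 1.2 = ON (leans 0.6 rad to +x, over the red plate). The lever is weighted: once past the middle (0.6) it falls over into that end and stays; 1 to 3 N at the bar moves it.
- switch_bar (a point): Centre of the red crossbar at the lever's end: 76 mm long along the isolator's y, 18 thick, 85 mm from the pivot; about 132 mm above the table at either end of travel, 147 in the middle, 48 mm to each side of the pivot. Two 10 mm rods 48 apart carry it. It can be pushed with closed fingertips.
- fixture: Fixed aluminium plate 180 (x) x 230 (y) x 18 mm with a blue-walled pocket 99 (x) x 154 (y) mm in its middle. Origin: centre of the underside, under the pocket's centre. Pocket floor 18 mm above the origin; walls 8 mm high (top at 26), 10 thick, tops rounded at 4. A white contact block (60 x 18, top at 40) stands outside the pocket's -y end, 102 mm from the centre.
- fixture_plug (a point): Where point board_plug must come to lie: on the fixture's centre line, 62 mm to the fixture's -y from the pocket's centre, 24 mm above the underside.
- latch (a joint): Angle of the fixture's orange swing latch, rad: 0 = open (bar along the fixture's +y beside the pocket's -x edge), 1.57 = closed (bar points to the fixture's +x, across the board). Vertical pivot at fixture x -70, y +40 mm; closes clockwise seen from above. It stays where it is left; about 1 N at the peg moves it.
- latch_peg (a point): Middle of the upright orange peg (14 mm thick) at the latch's end, 72 mm from the pivot, 58 mm above the fixture's underside; the peg runs from 36 to 76 mm. The bar is 14 wide, from 29 to 37 mm above the underside (5 mm above a seated board). Open, the peg stands at fixture (-70, +112) mm, closed at (+2, +40).
- board: Green circuit board to load, 95 (x) x 150 (y) x 6 mm, about 0.25 kg, lying flat on the pink mat (260 x 200 x 6). Origin: centre of its underside, z up. In its middle a black finned heat sink, 26 (x) x 40 (y) mm, from 6 to 34 mm above the underside, to hold it by. A white connector (55 x 12, 10 high) lies across its -y end.
- board_plug (a point): Foot of the white connector: on the board's centre line, 62 mm to its -y from the middle, on its top face (6 mm above the underside).
- driver: Bystander: yellow-handled screwdriver, 160 mm long, lying on the pink mat beside the board. Origin: centre of the underside (of the middle of the shape).
- pliers: Bystander: black-handled pliers, 155 mm long, 45 wide, 14 high, lying flat beside the isolator. Origin: centre of the underside (of the middle of the shape).
- tape: Bystander: yellow ring-shaped roll of tape, 64 mm across, 24 high, lying flat in front of the fixture. Origin: centre of the underside.
- jar: Bystander: closed jar with blue label, 54 mm across, 90 high, standing beyond the fixture. Origin: centre of the underside.
- spare: Bystander: bare green board, 95 x 150 x 6 mm, without heat sink or white connector; lies at the back of the table; not the one to load. Origin: centre of the underside.
- bin: Bystander: open blue bin, 160 x 110 x 60 mm, at the side of the table. Origin: centre of the underside.
- meter: Bystander: orange hand meter, 150 x 80 x 30 mm, at the side of the table. Origin: centre of the underside.
Mind the look-alikes: they are no part of the job. Leave any purple or yellow look-alike of the board alone.

How it is judged (in metres and radians):
On the way, in this order (a step that is already met when the one before it is completed fails the run):
1. the isolator is switched off (value of joint switch below 0.12 rad), for 0.2 s.
2. with the isolator still off, the board lies flat and square in the pocket, connector at the contact block, released (value of joint switch below 0.12 rad and contact force between the fingers and board below 0.3 N and z of board in the frame of fixture below 0.0205 m and angle between the z axis of board and the z axis of fixture, either way round below 0.025 rad and horizontal distance between board_plug and fixture_plug below 0.006 m and horizontal distance between board and fixture below 0.006 m), for 0.2 s.
3. with the isolator still off, the latch is closed over the seated board (value of joint switch below 0.12 rad and value of joint latch above 1.4 rad and z of board in the frame of fixture below 0.0205 m and angle between the z axis of board and the z axis of fixture, either way round below 0.025 rad and horizontal distance between board_plug and fixture_plug below 0.006 m and horizontal distance between board and fixture below 0.006 m), for 0.2 s.
4. the isolator is switched on again with the latch closed (value of joint switch above 1.08 rad and value of joint latch above 1.4 rad and z of board in the frame of fixture below 0.0205 m and angle between the z axis of board and the z axis of fixture, either way round below 0.025 rad and horizontal distance between board_plug and fixture_plug below 0.006 m and horizontal distance between board and fixture below 0.006 m), for 0.2 s.
At the end, for the whole second after the job is handed in: Isolator lever fully on (over 1.08 rad), latch fully closed (over 1.40 rad), board at rest in the pocket: underside within 2.5 mm of the floor, level within 0.025 rad, middle and connector each within 6 mm of their places (white connector at the white contact block) (all of step 4 and linear speed of board below 0.02 m/s); the robot touches nothing.
It fails at once if the board touches the fixture while the isolator is on (above 0.4 rad) and the latch is not closed (below 1.2 rad) (contact force between board and fixture above 0.5 N and value of joint switch above 0.4 rad and value of joint latch below 1.2 rad).
It fails at once if the board is dropped or slammed into the pocket: it moves faster than 0.4 m/s when less than 30 mm above the pocket's floor (linear speed of board above 0.4 m/s and horizontal distance between board and fixture below 0.05 m and z of board in the frame of fixture below 0.048 m).
It fails at once if any of the bystanders (driver, pliers, tape, jar, spare board, bin, meter) is moved by more than 30 mm (distance of any of driver, pliers, tape, jar, spare, bin, meter from where it was at the start of the episode above 0.03 m).
It also fails if it takes over 72 s, if anything falls off the work surface, if the arm or the gripper's body presses on something with over 40 N, if the wrist force passes 120 N, or if a joint passes its speed limit or range.

### The arm

A 6-joint arm with a two-finger parallel gripper is mounted at the origin on the work surface. World frame = base frame: x ahead of the robot, y to its left, z up, the work surface at z = 0. Lengths are in m, angles in degrees, forces in N, time in s.
With the tool pointing down it reaches from about 0.35 to 0.875 m from the base axis. Payload 4.2 kg.
Tool frame: the origin (TCP) lies on the front face of the gripper's body, between the roots of the fingers; the fingertips stand 70 mm ahead of it and the grasp point (between the pads) lies 51 mm ahead of it (r.nose_length is the distance from the TCP to the fingertips, in m); z points along the fingers, y is the direction in which the jaws open and shut (so a half turn about z gives the same grasp; the last joint's range is limited). The gripper opens to 87 mm and grips with 3 to 60 N. Pads are 19 mm wide; open, the fingers measure 117 mm over their backs; the gripper's body (75 mm by 190 mm) begins 51 mm behind the grasp point.
Start: joints at [-59.954, 22.042, 0.453, 0, -68.411, -14.817], TCP at [0.164, -0.603, 0.292] pointing down, gripper open.
Joint ranges: [-179.83, 179.83], [-69.29, 118.12], [-61.27, 80.66], [-181.25, 117.63], [-171.15, -9.14], [-177.46, 177.46]. Speed limits (degrees/s): [159.86, 159.86, 180, 180, 180, 180].

### API

Orientations are given as a 3x3 rotation matrix whose columns are the frame's x, y, z axes.
In Python, from station import telemetry, capture, order, r gives the robot as it stands.
- The arm moves only by the tool drive_tool, never from a script. Its argument "series" is a list of rows, each a list of 4 numbers: the shift along the tool's x, y, z as a fraction of full scale, then the turn about the tool's z as a fraction of full scale. In form: [[dx, dy, dz, turn], ...]. A call has 1 to 10 rows; each row is the pose to reach, as a shift and turn from the pose commanded when the call began, along the tool's axes at that moment; what a row does not reach only later rows make up. Full scale, the value 1, is 0.12 m for a shift and 2 rad for a turn. A row lasts 1/8 s, in which the tool goes at most 62.5 mm and 10.7 degrees, less where a joint would pass 70% of its speed; a pose out of reach is approached as far as the arm can. A call with a number of a shift or a turn outside -1 to 1 is refused whole. A call with a gripper value outside its range is refused whole. "fingers" is the finger opening in mm, from 0 to 87, set as the call begins (left out, the last holds). The fingers move at their own pace and stop on an object; the grip force is fixed at half the most. Time passes only in rows, so rows that repeat a pose let the fingers close. It gives the time, the measured TCP pose, the force and the opening at its end, in the units of the state.
- telemetry.sense(): the state, without advancing time (a new reading comes with each control period).
- capture(name): name is "scene" or "top" or "wrist"; returns a dict with "color" (384x512x3 uint8, blue, green, red), "fx", "fy", "cx", "cy" (pixels), "k1" (the pictures are not rectified: a ray, as slopes to the right and down, at radius r is drawn at 1 + k1 r^2 times it, then the intrinsics apply), "eye" and "attitude" of the camera in the world; the wrist camera has in their place "mount" (4x4, takes a point from camera to tool coordinates, whose origin is the TCP and whose axes are the flange's). Camera axes: x right, y up, looking along -z (the intrinsics and any distortion apply to the point x, -y, -z); pixel columns grow to the right and rows downward; lengths in m; the calibration is good to about 2 mm. A picture is of the moment at which its call begins: read the wrist's pose just before it. There is no depth.
- order.finish_job(): hands the job in, once; it reports no verdict.
The state is a dict: "time_s": time; "joints": joint angles; "joint_velocities": joint speeds; "effort": joint torques, N m; "tcp_pos": TCP position; "ee_rot": TCP orientation; "wrist_force": force on the tool from outside, world axes, zero at the start; "moment": the same for the moment, N m; "gripper_width": opening from 0.0 (shut) to 1.0 (fully open).
Only numpy, scipy, OpenCV 4.12 (cv2) and the standard library are available. Lean on these libraries where they do the work, as an engineer would, in place of code of your own. Each camera call takes 0.05 s, during which the arm holds its last target. There are 200 camera calls.

## Working session

There is one attempt and no reset: what is moved stays moved. The work goes in short steps, Python scripts to look and compute and a tool call to move; the robot and the scene stay as the last step left them, time stands still between calls to the robot, and variables do not carry over. Pictures are saved under pics/ and viewed, about 8 in all and at most 12, crops included, and the job is handed in when it is done.

Besides the shell and the picture viewer there is one more tool, called after ">>>" as name(argument=value, ...) on one line, values as JSON. drive_tool: Moves the arm, as the interface text tells. Shift numbers are shares of 0.12 m and turn numbers shares of 2 rad, none past 1 either way. Its arguments: {"type":"object","properties":{"series":{"type":"array","items":{"type":"array","items":{"type":"number","minimum":-1,"maximum":1}}},"fingers":{"type":"number"}},"required":["series"]}

```bash
ls; mkdir -p pics; python3 - <<'E'
from station import telemetry, capture, order, r
import cv2
s=telemetry.sense(); print(s)
for n in ("top","scene"):
    c=capture(n); cv2.imwrite(f"pics/{n}0.png",c["color"]); print({k:v for k,v in c.items() if k!="color"})
c=capture("wrist"); print({k:v for k,v in c.items() if k!="color"})
E
```

```text
pics
{'time_s': 0.0, 'joints': array([-5.99538122e+01,  2.20908245e+01,  3.79275192e-01, -3.12883790e-02,
       -6.84105190e+01, -1.48156625e+01]), 'joint_velocities': array([-0.00734236,  0.06605357, -0.04724921, -0.01904006,  0.02684099,
       -0.06927214]), 'effort': array([-6.61949616e-04, -3.90665960e+01,  1.87406123e+01,  4.21975315e+00,
        1.10858108e-02, -1.79115937e-04]), 'tcp_pos': array([ 0.16409173, -0.60260116,  0.29114937]), 'ee_rot': array([[-9.64929563e-01, -2.62508180e-01, -6.27166577e-04],
       [-2.62508923e-01,  9.64927283e-01,  2.09839739e-03],
       [ 5.43236636e-05,  2.18944250e-03, -9.99997602e-01]]), 'wrist_force': array([ 0.7080049 ,  0.11100845, -0.55002528]), 'moment': array([ 0.0632343 , -0.03625927, -0.05313888]), 'gripper_width': 0.998828557368641}
{'fx': 424.58990607537436, 'fy': 424.58990607537436, 'cx': 259.2221183580174, 'cy': 196.83017717258477, 'k1': 0.012868568709119284, 'eye': array([ 0.38341417, -0.01304832,  1.4459219 ]), 'attitude': array([[-0.01267794,  0.99607782, -0.0875685 ],
       [-0.9999191 , -0.01253892,  0.00213735],
      
[... 167 characters left out ...]
544438, 'eye': array([1.40286397, 0.83143926, 1.11982144]), 'attitude': array([[-0.66732369, -0.48558865,  0.56469704],
       [ 0.74452006, -0.41539482,  0.52262513],
       [-0.01920861,  0.76918841,  0.63873329]])}
{'fx': 268.66831327745126, 'fy': 268.66831327745126, 'cx': 256.2237332557675, 'cy': 185.22569813615334, 'k1': -0.04649034683857155, 'mount': array([[-3.25309743e-04,  9.51954538e-01,  3.06239207e-01,
         8.52820321e-02],
       [ 9.99999511e-01,  2.35599569e-05,  9.89035920e-04,
         3.54045906e-04],
       [ 9.34302249e-04,  3.06239379e-01, -9.51954080e-01,
        -9.15774109e-02],
       [ 0.00000000e+00,  0.00000000e+00,  0.00000000e+00,
         1.00000000e+00]])}
```

View pics/top0.png

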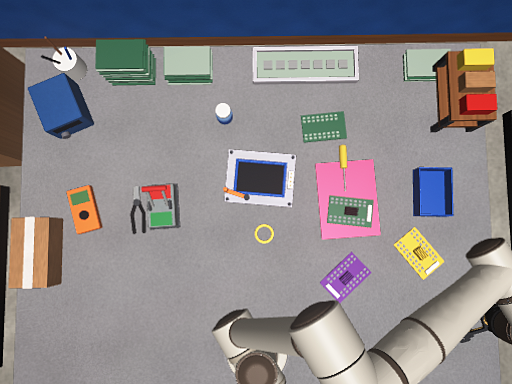

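View pics/scene0.png

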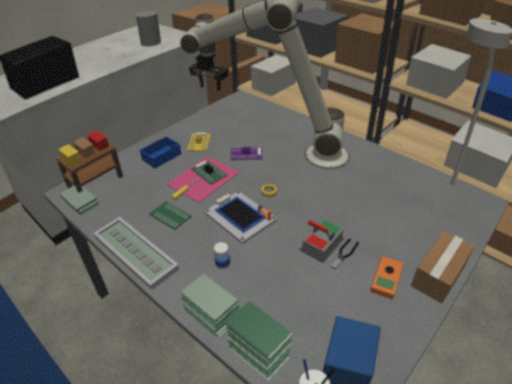

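The top view shows these boards:
- Green board with heat sink at (350,211), lying on the pink mat. Its white connector is at the right end.
- Bare green board at (323,126).
- Purple look-alike at (346,276).
- Yellow look-alike at (418,252).

The target is the one at (350,211), because it is the only green board with a heat sink and connector. The fixture is at (260,178), with its contact block on the right at (291,178). The isolator is at (158,205), with its red bar up at (157,190), so it is ON.

```bash
cat > h.py <<'E'
from station import telemetry, capture, order, r
import cv2, numpy as np
def cam(name):
    s=telemetry.sense(); c=capture(name)
    if name=="wrist":
        M=c["mount"]; R=s["ee_rot"]
        c["eye"]=R@M[:3,3]+s["tcp_pos"]; c["attitude"]=R@M[:3,:3]
    c["K"]=np.array([[c["fx"],0,c["cx"]],[0,c["fy"],c["cy"]],[0,0,1.]]); c["s"]=s
    return c
def pt(c,uv,z):
    uv=np.float64(uv).reshape(-1,1,2)
    n=cv2.undistortPoints(uv,c["K"],np.array([c["k1"],0,0,0.])).reshape(-1,2)
    d=np.c_[n[:,0],-n[:,1],-np.ones(len(n))]@c["attitude"].T
    return c["eye"]+d*((z-c["eye"][2])/d[:,2])[:,None]
def px(c,P):
    p=(np.float64(P).reshape(-1,3)-c["eye"])@c["attitude"]
    p=p*[1,-1,-1]
    return cv2.projectPoints(p.reshape(-1,1,3),np.zeros(3),np.zeros(3),c["K"],np.array([c["k1"],0,0,0.]))[0].reshape(-1,2)
def blobs(c,lo,hi,box=None,amin=15):
    """HSV range -> contours (full-image coords) by area"""
    m=cv2.inRange(cv2.cvtColor(c["color"],cv2.COLOR_BGR2HSV),np.array(lo),np.array(hi))
    if box:
        x0,y0,x1,y1=box; k=np.zeros_like(m); k[y0:y1,x0:x1]=255; m&=k
    cs=cv2.findContours(m,cv2.RETR_EXTERNAL,cv2.CHAIN_APPROX_NONE)[0]
    return sorted([q for q in cs if cv2.contourArea(q)>=amin],key=cv2.contourArea,reverse=True)
def rect(c,q,z):
    """min-area rect of the contour on plane z: centre, sizes, long-axis angle deg"""
    P=pt(c,q.reshape(-1,2),z)[:,:2]
    (x,y),(w,h),a=cv2.minAreaRect((P*1000).astype(np.float32))
    if w<h: w,h,a=h,w,a+90
    a=(a+90)%180-90
    return np.round([x,y,w,h,a],1)
E
python3 - <<'E'
from h import *
c=cam("top")
def show(n,lo,hi,box,z,k=3):
    for q in blobs(c,lo,hi,box)[:k]: print(n,rect(c,q,z),"px",q.reshape(-1,2).mean(0).round(0))
show("board",(50,60,30),(90,255,255),(310,185,385,240),.012)
show("boardwhite",(0,0,180),(180,60,255),(310,185,385,240),.020)
show("pocket",(100,120,60),(130,255,255),(215,140,305,215),.026)
show("white",(0,0,215),(180,40,255),(280,140,305,215),.04)
show("orange",(5,150,120),(20,255,255),(215,140,305,215),.04)
show("redbar",(0,150,120),(5,255,255),(125,175,190,240),.132)
show("greenpl",(50,100,60),(90,255,255),(125,175,190,240),.054)
show("tape",(20,120,120),(35,255,255),(245,215,285,250),.024)
show("driver",(20,120,120),(35,255,255),(325,135,360,200),.016)
im=c["color"]
a=cv2.resize(im[140:245,120:390],None,fx=2.9,fy=2.9,interpolation=cv2.INTER_CUBIC)
cv2.imwrite("pics/crop1.png",a)
E
```

```text
board [ 457.5 -321.6  147.2   90.    83.3] px [351. 211.]
boardwhite [ 449.7 -384.    54.1   13.4   -2.1] px [369. 213.]
pocket [572.5 -18.6 170.9 117.4  84.5] px [260. 177.]
white [ 564.3 -111.3  171.5   50.3   -1. ] px [288. 178.]
orange [523.1  70.8  73.1  13.6  68. ] px [233. 192.]
redbar [518.3 304.8  85.8  40.8 -86.3] px [158. 191.]
greenpl [438.7 306.3  65.4  42.4 -89.4] px [161. 219.]
tape [387.1 -30.5  60.1  59.8  89.3] px [264. 233.]
driver [ 645.3 -301.7   76.1   23.9   -1.6] px [343. 156.]
```

View pics/crop1.png

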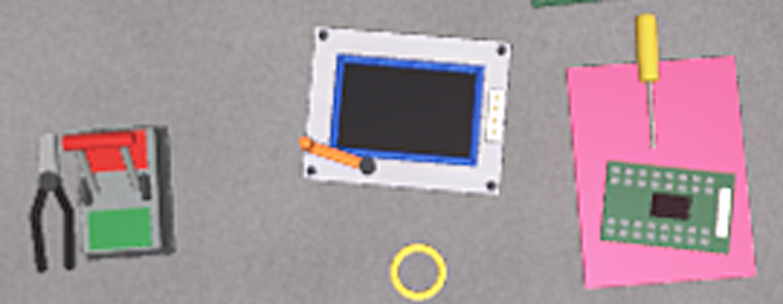

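The crop confirms the target: green board, black heat sink at (670,205) and connector at the right end (724,212). The lever bar is on the red side, and the latch bar runs from its pivot at (370,165) to the peg at (305,142), so it is nearly open.

```bash
python3 - <<'E'
from h import *
c=cam("top")
f=lambda u,v,z: pt(c,[[120+u/2.9,140+v/2.9]],z)[0].round(4)
print("bar ends",f(63,143,.132),f(143,136,.132))
print("green corners z54",f(88,209,.054),f(151,206,.054),f(90,250,.054),f(153,246,.054))
for n,u,v,z in [("TL",318,27,.018),("TR",511,44,.018),("BR",497,194,.018),("BL",303,177,.018),("pivot",368,166,.037),("peg",305,143,.076)]: print(n,f(u,v,z))
for n,u,v,z in [("jar",0,0,0)]: pass
print("jar",pt(c,[[224,113]],.045))
s=telemetry.sense(); R=s["ee_rot"]; print(np.degrees(np.arctan2(R[1,1],R[0,1])))
E
```

```text
bar ends [0.527  0.3489 0.132 ] [0.5335 0.2634 0.132 ]
green corners z54 [0.4601 0.3414 0.054 ] [0.4626 0.2703 0.054 ] [0.4139 0.3386 0.054 ] [0.4175 0.2678 0.054 ]
TL [0.6728 0.0826 0.018 ]
TR [ 0.6497 -0.1438  0.018 ]
BR [ 0.4735 -0.124   0.018 ]
BL [0.4962 0.1012 0.018 ]
pivot [0.5064 0.025  0.037 ]
peg [0.5297 0.0941 0.076 ]
jar [[0.79149798 0.09898508 0.045     ]]
105.22480220534219
```

>>> drive_tool(series=[[-0.45, 0.4, 0, -0.09], [-0.9, 0.79, 0, -0.18], [-0.9, 0.79, 0, -0.27], [-0.9, 0.79, 0, -0.36], [-0.9, 0.79, 0, -0.45], [-0.9, 0.79, 0, -0.53], [-0.9, 0.79, 0, -0.59], [-0.9, 0.79, 0, -0.59]], fingers=0)

```text
time_s: 1.25
tcp_pos: [0.2434, -0.4831, 0.2922]
ee_rot: [[-0.126, -0.992, -0.0], [-0.992, 0.126, 0.0], [-0.0, 0.0, -1.0]]
wrist_force: [0.2, 0.2, 0.5]
gripper_width: 0.17
```

>>> drive_tool(series=[[-0.49, -0.15, 0, 0], [-0.98, -0.29, 0, 0], [-0.98, -0.29, 0, 0]])

```text
time_s: 1.62
tcp_pos: [0.2937, -0.3681, 0.2927]
ee_rot: [[-0.121, -0.993, 0.001], [-0.993, 0.121, 0.0], [-0.0, -0.001, -1.0]]
wrist_force: [0.3, -0.4, 0.1]
gripper_width: 0.005
```

>>> drive_tool(series=[[-0.49, -0.15, 0, 0], [-0.98, -0.29, 0, 0], [-0.98, -0.29, 0, 0]])

```text
time_s: 2.0
tcp_pos: [0.3432, -0.2564, 0.2927]
ee_rot: [[-0.12, -0.993, 0.001], [-0.993, 0.12, -0.0], [0.0, -0.001, -1.0]]
wrist_force: [0.2, -0.9, -0.5]
gripper_width: 0.002
```

>>> drive_tool(series=[[-0.49, -0.15, 0, 0], [-0.98, -0.29, 0, 0], [-0.98, -0.29, 0, 0]])

```text
time_s: 2.38
tcp_pos: [0.3926, -0.1445, 0.2925]
ee_rot: [[-0.121, -0.993, 0.001], [-0.993, 0.121, -0.0], [0.0, -0.001, -1.0]]
wrist_force: [0.8, -0.6, -0.2]
gripper_width: 0.003
```

>>> drive_tool(series=[[-0.49, -0.15, 0, 0], [-0.98, -0.29, 0, 0], [-0.98, -0.29, 0, 0]])

```text
time_s: 2.75
tcp_pos: [0.4418, -0.0328, 0.2921]
ee_rot: [[-0.123, -0.992, 0.0], [-0.992, 0.123, -0.0], [0.0, -0.0, -1.0]]
wrist_force: [0.1, -0.4, -0.3]
gripper_width: 0.003
```

>>> drive_tool(series=[[-0.49, -0.15, 0, 0], [-0.98, -0.29, 0, 0], [-0.98, -0.29, 0, 0]])

```text
time_s: 3.12
tcp_pos: [0.4911, 0.079, 0.2916]
ee_rot: [[-0.125, -0.992, -0.001], [-0.992, 0.125, -0.001], [0.001, 0.0, -1.0]]
wrist_force: [-0.4, -0.8, -0.1]
gripper_width: 0.004
```

>>> drive_tool(series=[[-0.49, -0.15, 0, 0], [-0.98, -0.29, 0, 0], [-0.98, -0.29, 0, 0]])

```text
time_s: 3.5
tcp_pos: [0.5403, 0.191, 0.291]
ee_rot: [[-0.126, -0.992, -0.001], [-0.992, 0.126, -0.001], [0.001, 0.001, -1.0]]
wrist_force: [-1.0, -0.9, -0.6]
gripper_width: 0.007
```

>>> drive_tool(series=[[-0.49, -0.15, 0, 0], [-0.98, -0.29, 0, 0], [-0.98, -0.29, 0, 0]])

```text
time_s: 3.88
tcp_pos: [0.5894, 0.3031, 0.2901]
ee_rot: [[-0.126, -0.992, -0.002], [-0.992, 0.126, -0.002], [0.002, 0.002, -1.0]]
wrist_force: [0.2, 0.2, -0.8]
gripper_width: 0.009
```

>>> drive_tool(series=[[0, 0, 0.3, 0], [0, 0, 0.6, 0], [0, 0, 0.88, 0], [0, 0, 0.88, 0]])

```text
time_s: 4.38
tcp_pos: [0.5869, 0.2991, 0.184]
ee_rot: [[-0.128, -0.992, -0.006], [-0.992, 0.128, -0.005], [0.005, 0.006, -1.0]]
wrist_force: [0.6, -0.1, 0.2]
gripper_width: 0.005
```

>>> drive_tool(series=[[0.02, 0.15, 0, 0], [0.04, 0.3, 0, 0], [0.06, 0.45, 0, 0], [0.08, 0.6, 0, 0], [0.1, 0.75, 0, 0], [0.12, 0.9, 0, 0], [0.12, 1, 0, 0], [0.12, 1, 0, 0]])

```text
time_s: 5.38
tcp_pos: [0.4671, 0.3036, 0.1881]
ee_rot: [[-0.125, -0.992, 0.002], [-0.992, 0.125, 0.001], [-0.002, -0.001, -1.0]]
wrist_force: [0.5, 0.9, -0.5]
gripper_width: 0.007
```

```bash
python3 - <<'E'
from h import *
c=cam("top"); print(c["s"]["tcp_pos"],c["s"]["wrist_force"])
s=cam("scene")
a=cv2.resize(c["color"][160:250,110:230],(480,360)); b=cv2.resize(s["color"][200:290,270:390],(480,360))
a=np.hstack([cv2.resize(a,(400,300)),cv2.resize(b,(400,300))])
cv2.imwrite("pics/sw.png",a)
E
```

```text
[0.46712856 0.30359836 0.18808566] [ 0.54295819  0.9170967  -0.4907445 ]
```

View pics/sw.png

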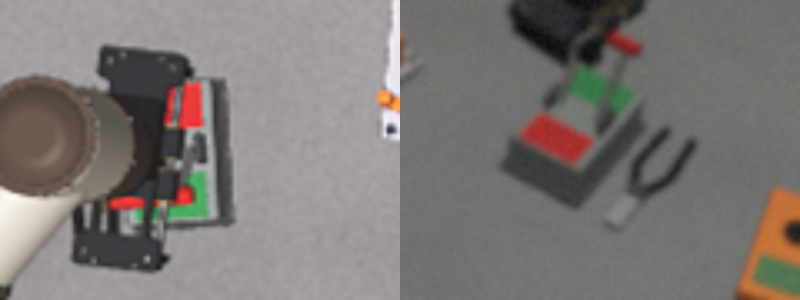

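The right panel shows the bar at (620,42), behind and over the green plate, so the lever is off. Next I lift, move toward the fixture and take a wrist picture on the way.

>>> drive_tool(series=[[0, 0, -0.5, 0], [0, 0, -0.9, 0], [0, 0, -0.9, 0]], fingers=60)

```text
time_s: 5.85
tcp_pos: [0.4691, 0.3051, 0.2995]
ee_rot: [[-0.125, -0.992, 0.008], [-0.992, 0.125, 0.007], [-0.008, -0.007, -1.0]]
wrist_force: [-0.7, -0.4, -0.3]
gripper_width: 0.259
```

>>> drive_tool(series=[[0.5, -0.2, 0, 0], [0.95, -0.4, 0, 0], [0.95, -0.4, 0, 0]])

```text
time_s: 6.22
tcp_pos: [0.501, 0.1813, 0.2938]
ee_rot: [[-0.13, -0.991, -0.002], [-0.991, 0.13, -0.001], [0.001, 0.001, -1.0]]
wrist_force: [-0.1, 0.1, 0.0]
gripper_width: 0.604
```

>>> drive_tool(series=[[0.5, -0.1, 0, 0], [0.95, -0.2, 0, 0], [0.95, -0.2, 0, 0]])

```text
time_s: 6.6
tcp_pos: [0.51, 0.0664, 0.294]
ee_rot: [[-0.129, -0.992, -0.001], [-0.992, 0.129, -0.001], [0.001, 0.001, -1.0]]
wrist_force: [-0.9, 0.8, -0.2]
gripper_width: 0.687
```

>>> drive_tool(series=[[0.5, 0, 0, 0], [0.9, 0, 0, 0], [0.9, 0, 0, 0], [0.9, 0, 0, 0]])

```text
time_s: 7.1
tcp_pos: [0.497, -0.0376, 0.2943]
ee_rot: [[-0.124, -0.992, -0.0], [-0.992, 0.124, 0.0], [-0.0, 0.0, -1.0]]
wrist_force: [0.1, 0.2, -0.4]
gripper_width: 0.691
```

```bash
python3 - <<'E'
from h import *
c=cam("wrist"); print(c["s"]["tcp_pos"],c["s"]["joint_velocities"].round(2)); cv2.imwrite("pics/w1.png",c["color"])
t=cam("top")
q=blobs(t,(0,150,120),(5,255,255),(110,165,200,245)); print([ (rect(t,x,.132),x.reshape(-1,2).mean(0)) for x in q])
for q in blobs(c,(100,120,50),(130,255,255))[:2]: print("pocket",rect(c,q,.026),q.reshape(-1,2).mean(0))
for q in blobs(c,(5,150,120),(20,255,255))[:2]: print("orange",rect(c,q,.05),q.reshape(-1,2).mean(0))
E
```

```text
[ 0.4969523  -0.03762661  0.29432431] [ 0.89 -0.13  0.2   0.05 -0.06  0.17]
[(array([518.5, 294.8,  63.2,  40.8, -86.6]), array([158.3442623, 191.2295082])), (array([434.2, 306.9,  74.3,  16.1, -87.6]), array([154.98148148, 218.81481481]))]
pocket [574.8 -20.  171.8 116.8  84.6] [202.32075472 173.65602322]
orange [410.2 207.2 445.9  33.7  -7.1] [323.99656357 312.79725086]
orange [523.8  61.6  65.7  12.8  71.3] [245.81052632 237.8       ]
```

View pics/w1.png

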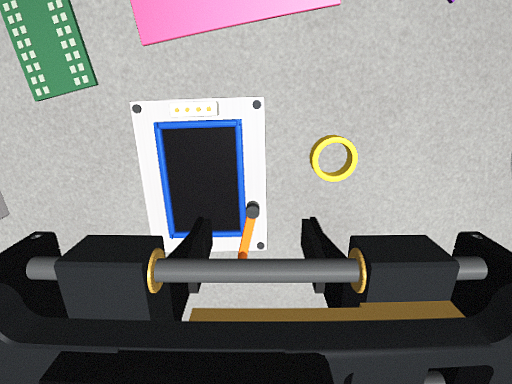

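The wrist picture shows the pocket at (202,174), the contact block at (195,107) and the latch from pivot (252,210) to the peg near (243,255). The lever bar now measures x=0.434, as expected for fully off. Next I view the board from the same relative spot I will use over the fixture, so the calibration bias cancels.

>>> drive_tool(series=[[0.5, 0.02, 0, 0], [1, 0.04, 0, 0], [1, 0.04, 0, 0]])

```text
time_s: 7.58
tcp_pos: [0.4765, -0.1587, 0.2944]
ee_rot: [[-0.128, -0.992, -0.001], [-0.992, 0.128, -0.0], [0.0, 0.001, -1.0]]
wrist_force: [-0.3, 1.3, 0.4]
gripper_width: 0.691
```

>>> drive_tool(series=[[0.5, 0.02, 0, 0], [0.98, 0.04, 0, 0], [0.98, 0.04, 0, 0], [0.98, 0.04, 0, 0], [0.98, 0.04, 0, 0], [0.98, 0.04, 0, 0]])

```text
time_s: 8.32
tcp_pos: [0.4579, -0.2718, 0.2948]
ee_rot: [[-0.122, -0.992, 0.0], [-0.992, 0.122, -0.0], [-0.0, -0.0, -1.0]]
wrist_force: [-0.2, -0.2, 0.6]
gripper_width: 0.691
```

```bash
python3 - <<'E'
from h import *
c=cam("wrist"); s=c["s"]; print(s["tcp_pos"],s["joint_velocities"].round(2),s["ee_rot"].round(4)); cv2.imwrite("pics/w2.png",c["color"])
np.save("tcp_board.npy",s["tcp_pos"])
m=cv2.inRange(cv2.cvtColor(c["color"],cv2.COLOR_BGR2HSV),np.array((140,60,80)),np.array((175,255,255)))
for q in blobs(c,(45,60,20),(95,255,255))[:3]: print("board",rect(c,q,.012),q.reshape(-1,2).mean(0).round())
for q in blobs(c,(0,0,190),(180,60,255))[:4]: print("white",rect(c,q,.022),q.reshape(-1,2).mean(0).round())
for q in blobs(c,(0,0,0),(180,255,45),(0,0,512,230))[:3]: print("black",rect(c,q,.040),q.reshape(-1,2).mean(0).round())
E
```

```text
[ 0.45788091 -0.27177276  0.29481674] [-0.43  0.04  0.01 -0.05  0.04  0.18] [[-1.223e-01 -9.925e-01  3.000e-04]
 [-9.925e-01  1.223e-01 -0.000e+00]
 [-0.000e+00 -3.000e-04 -1.000e+00]]
board [ 459.4 -322.8  147.    93.4   82.9] [250. 121.]
board [ 745.3 -243.2  146.9   96.5  -84.9] [ 71. 200.]
white [ 381.3 -276.   629.6  328.    -6.5] [363. 155.]
white [ 666.  -378.   139.6  105.4   79.4] [ 95. 102.]
white [ 833.8 -235.6   98.8   97.     4.4] [ 24. 214.]
white [ 451.6 -383.3   55.9   13.2   -7.1] [250.  77.]
black [ 459.6 -322.5   38.9   23.7   83.1] [250. 127.]
black [ 545.8 -199.    26.8   18.8   -6.8] [202. 224.]
black [ 390.1 -179.7   26.8   18.8   -7.2] [310. 224.]
```

View pics/w2.png

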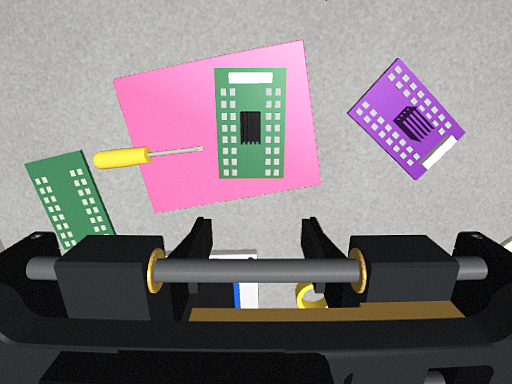

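Board centre is (459.5, -322.6) mm at yaw -7.05°, measured consistently from the board outline and the heat sink. The driver tip is at (202,149), left of the heat sink, so I keep the opening small.

>>> drive_tool(series=[[0.2, -0.03, 0.3, 0], [0.42, -0.06, 0.6, 0], [0.42, -0.06, 0.9, 0], [0.42, -0.06, 0.9, 0], [0.42, -0.06, 0.9, 0], [0.42, -0.06, 0.9, 0]], fingers=46)

```text
time_s: 9.12
tcp_pos: [0.4593, -0.3239, 0.1887]
ee_rot: [[-0.124, -0.992, 0.004], [-0.992, 0.124, -0.002], [0.001, -0.004, -1.0]]
wrist_force: [-1.2, 0.7, -0.3]
gripper_width: 0.53
```

```bash
python3 - <<'E'
from h import *
s=telemetry.sense(); p=s["tcp_pos"]; R=s["ee_rot"]; print(p,s["joint_velocities"].round(1),s["gripper_width"]*87, R.round(3))
print((R.T@(np.array([.4595,-.3226,.087])-p)/.12).round(3))
E
```

```text
[ 0.4592816  -0.3239471   0.18868582] [-0.  -0.  -0.3 -0.3  0.2  0. ] 46.10953588648223 [[-0.124 -0.992  0.004]
 [-0.992  0.124 -0.002]
 [ 0.001 -0.004 -1.   ]]
[-0.012  0.003  0.847]
```

>>> drive_tool(series=[[-0.01, 0, 0.3, 0], [-0.01, 0, 0.6, 0], [-0.01, 0, 0.8, 0], [-0.01, 0, 0.85, 0], [-0.01, 0, 0.85, 0], [-0.01, 0, 0.85, 0]])

```text
time_s: 9.88
tcp_pos: [0.4593, -0.323, 0.0862]
ee_rot: [[-0.124, -0.992, 0.003], [-0.992, 0.124, -0.001], [0.001, -0.003, -1.0]]
wrist_force: [-0.7, -0.7, -0.7]
gripper_width: 0.527
```

>>> drive_tool(series=[[0, 0, 0, 0], [0, 0, 0, 0], [0, 0, 0, 0], [0, 0, 0, 0], [0, 0, 0, 0], [0, 0, 0, 0]], fingers=0)

```text
time_s: 10.62
tcp_pos: [0.4588, -0.3229, 0.0851]
ee_rot: [[-0.124, -0.992, 0.001], [-0.992, 0.124, -0.001], [0.0, -0.001, -1.0]]
wrist_force: [0.6, -0.2, 2.5]
gripper_width: 0.295
```

>>> drive_tool(series=[[0, 0, -0.1, 0], [0, 0, -0.3, 0], [0, 0, -0.6, 0], [0, 0, -0.9, 0], [0, 0, -1, 0], [0, 0, -1, 0]])

```text
time_s: 11.38
tcp_pos: [0.4579, -0.3224, 0.2044]
ee_rot: [[-0.125, -0.992, -0.0], [-0.992, 0.125, 0.001], [-0.001, 0.0, -1.0]]
wrist_force: [-0.6, -0.9, -3.9]
gripper_width: 0.295
```

```bash
python3 - <<'E'
from h import *
c=cam("wrist"); s=c["s"]; print(s["tcp_pos"],s["gripper_width"]*87,s["wrist_force"]); cv2.imwrite("pics/w3.png",c["color"])
E
```

```text
[ 0.45788689 -0.32243842  0.20444832] 25.664508320819696 [-0.6005897  -0.9036205  -3.85698928]
```

View pics/w3.png

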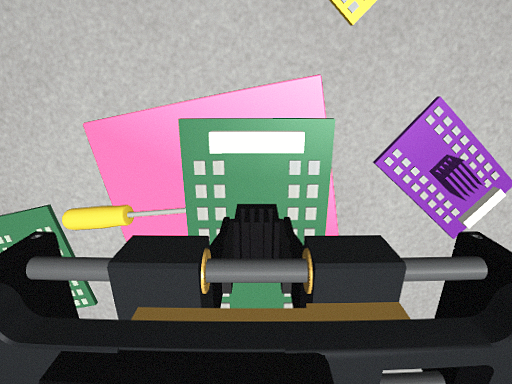

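The board is held square between the fingers and the connector faces tool +x at (256,142). I'll measure that connector to find the actual grip offset.

```bash
python3 - <<'E'
from h import *
c=cam("wrist"); s=c["s"]; p=s["tcp_pos"]; R=s["ee_rot"]; zb=p[2]-.0791
for q in blobs(c,(0,0,200),(180,60,255),(200,120,315,165))[:1]:
    a=rect(c,q,zb+.016); print("conn",a, "tool",(R.T@(np.array([a[0]/1e3,a[1]/1e3,zb+.016])-p)*1e3).round(1), np.degrees(np.arctan2(R[1,0],R[0,0]))+180)
# front board edge (row ~119) and sides
P=pt(c,[[181,120],[333,120],[186,200],[331,200]],zb+.006); print(((P-p)@R*1e3).round(1))
t=np.array([.5745,-.0200]) # wrist-frame estimate of fixture
print(((np.r_[t,0]-p)@R/.12).round(3))
E
```

```text
conn [ 449.2 -382.5   55.1   12.1   -7.2] tool [60.9  0.5 63. ] 82.79865245444775
[[ 73.1 -44.7  72.9]
 [ 73.   46.6  73.1]
 [ 21.7 -45.7  73. ]
 [ 21.6  49.7  73.2]]
[-2.619 -0.656  1.697]
```

>>> drive_tool(series=[[-0.2, -0.05, 0, -0.005], [-0.45, -0.11, 0, -0.01], [-0.7, -0.16, 0, -0.015], [-0.87, -0.21, 0, -0.015], [-0.87, -0.21, 0, -0.015]])

```text
time_s: 12.1
tcp_pos: [0.4961, -0.221, 0.2029]
ee_rot: [[-0.093, -0.996, -0.003], [-0.996, 0.093, 0.001], [-0.001, 0.004, -1.0]]
wrist_force: [-0.2, -0.0, -3.7]
gripper_width: 0.296
```

>>> drive_tool(series=[[-0.2, -0.05, 0, 0], [-0.45, -0.11, 0, 0], [-0.7, -0.16, 0, 0], [-0.87, -0.21, 0, 0], [-0.87, -0.21, 0, 0]])

```text
time_s: 12.72
tcp_pos: [0.5317, -0.1201, 0.204]
ee_rot: [[-0.093, -0.996, -0.001], [-0.996, 0.093, -0.0], [0.0, 0.001, -1.0]]
wrist_force: [-0.0, -0.7, -3.3]
gripper_width: 0.296
```

>>> drive_tool(series=[[-0.2, -0.05, 0, 0], [-0.45, -0.11, 0, 0], [-0.7, -0.16, 0, 0], [-0.87, -0.21, 0, 0], [-0.87, -0.21, 0, 0], [-0.87, -0.21, 0, 0], [-0.87, -0.21, 0, 0]])

```text
time_s: 13.6
tcp_pos: [0.566, -0.0201, 0.2046]
ee_rot: [[-0.096, -0.995, -0.001], [-0.995, 0.096, -0.0], [0.0, 0.001, -1.0]]
wrist_force: [-0.1, -0.4, -3.5]
gripper_width: 0.296
```

```bash
cat > go.py <<'E'
from h import *
import sys
s=telemetry.sense(); p=s["tcp_pos"]; R=s["ee_rot"]
print(p.round(4),R.round(4).tolist(),s["joint_velocities"].round(1),s["wrist_force"].round(1),s["gripper_width"]*87, "ang",np.degrees(np.arctan2(R[1,0],R[0,0]))+180)
print(((np.array([float(a) for a in sys.argv[1:4]])-p)@R/.12).round(3))
E
python3 go.py .5737 -.0195 .135
```

```text
[ 0.566  -0.0201  0.2046] [[-0.096, -0.9954, -0.0006], [-0.9954, 0.096, -0.0002], [0.0002, 0.0005, -1.0]] [-0.  -0.1  0.  -0.   0.1 -0.1] [-0.1 -0.4 -3.5] 25.753799299325312 ang 84.493587058783
[-0.011 -0.064  0.58 ]
```

>>> drive_tool(series=[[-0.01, -0.065, 0.1, 0], [-0.01, -0.065, 0.3, 0], [-0.01, -0.065, 0.5, 0], [-0.01, -0.065, 0.65, 0], [-0.01, -0.065, 0.75, 0], [-0.01, -0.065, 0.78, 0], [-0.01, -0.065, 0.78, 0], [-0.01, -0.065, 0.78, 0], [-0.01, -0.065, 0.78, 0]])

```text
time_s: 14.72
tcp_pos: [0.5746, -0.0187, 0.1117]
ee_rot: [[-0.095, -0.995, 0.001], [-0.995, 0.095, 0.0], [-0.0, -0.001, -1.0]]
wrist_force: [-0.2, 0.3, -3.3]
gripper_width: 0.296
```

```bash
python3 go.py .5737 -.0195 .097; python3 - <<'E'
from h import *
c=cam("wrist"); s=cam("scene")
a=cv2.resize(c["color"][60:260,130:390],(520,400),interpolation=cv2.INTER_CUBIC); b=cv2.resize(s["color"][180:245,200:285],(280,214),interpolation=cv2.INTER_CUBIC)
im=np.zeros((400,800,3),np.uint8); im[:,:520]=a; im[:214,520:]=b
cv2.imwrite("pics/w4.png",im)
E
```

```text
[ 0.5746 -0.0187  0.1117] [[-0.0948, -0.9955, 0.0013], [-0.9955, 0.0948, 0.0003], [-0.0004, -0.0013, -1.0]] [ 0.   0.1 -0.2  0.   0.1 -0. ] [-0.2  0.3 -3.3] 25.71448289348691 ang 84.56214297752543
[0.008 0.007 0.123]
```

View pics/w4.png

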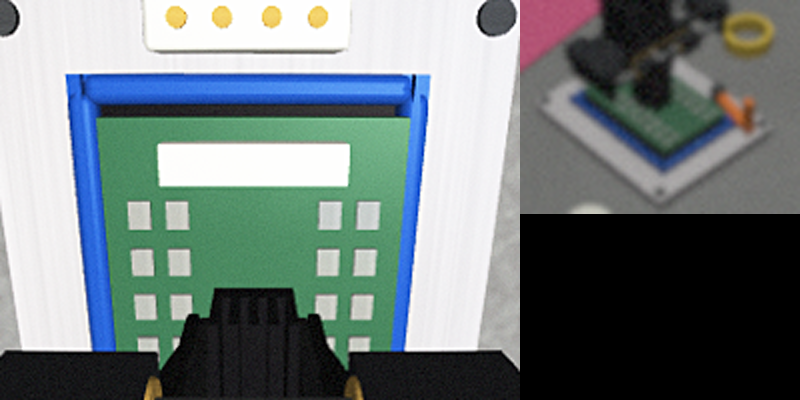

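The wrist picture shows the board over the pocket: board corners at (98,118) and (411,118) in the crop, blue wall outer corners at (66,74) and (430,74). I'll compare them in tool coordinates.

```bash
python3 - <<'E'
from h import *
c=cam("wrist"); s=c["s"];p=s["tcp_pos"];R=s["ee_rot"]
f=lambda L,z: ((pt(c,[[130+u/2,60+v/2] for u,v in L],z)-p)@R*1e3).round(1)[:,:2]
zb=p[2]-.0791; print(p)
print("board (75,-+47.5)",f([(98,118),(411,118)],zb+.006).tolist())
print("wall outer top (87,-+59.5)",f([(66,74),(430,74)],.020).tolist(),f([(66,74),(430,74)],.026).tolist())
h=cv2.cvtColor(c["color"],cv2.COLOR_BGR2HSV)
from itertools import groupby
for v in (110,118,135,160,185):
    row=h[v]; blue=(row[:,0]>100)&(row[:,0]<130)&(row[:,1]>120); g=(row[:,0]>50)&(row[:,0]<95)&(row[:,1]>60)
    bi=np.where(blue[140:380])[0]+140; gi=np.where(g[140:380])[0]+140
    if len(gi): print(v,"blue",f([((bi[0]-130)*2,(v-60)*2),((bi[-1]+1-130)*2,(v-60)*2)],.018)[:,1],"green",f([((gi[0]-130)*2,(v-60)*2),((gi[-1]+1-130)*2,(v-60)*2)],zb+.006)[:,1], "x",f([((gi[0]-130)*2,(v-60)*2)],zb+.006)[0,0])
u=255
for u in (185,255,320):
    col=h[:,u]; blue=np.where((col[60:130,0]>100)&(col[60:130,0]<130)&(col[60:130,1]>120))[0]+60
    g=np.where((col[60:200,0]>50)&(col[60:200,0]<95)&(col[60:200,1]>60))[0]+60
    print(u,"blue start x",f([((u-130)*2,(blue[0]-60)*2)],.024)[0],"blue end",f([((u-130)*2,(blue[-1]+1-60)*2)],.026)[0],"board edge",f([((u-130)*2,(g[0]-60)*2)],zb+.006)[0])
E
```

```text
[ 0.57441743 -0.01868803  0.11152464]
board (75,-+47.5) [[73.6, -45.9], [73.6, 48.1]]
wall outer top (87,-+59.5) [[86.5, -60.5], [86.5, 58.5]] [[86.5, -58.5], [86.4, 56.6]]
118 blue [-61.8  59.7] green [-45.2  46.5] x 74.2
135 blue [-61.5  59.4] green [-46.7  47.9] x 64.1
160 blue [-61.8  58.9] green [-46.1  48. ] x 48.5
185 blue [-61.5  59.1] green [-46.2  48.1] x 32.0
185 blue start x [ 86.4 -45. ] blue end [ 76.5 -45.2] board edge [ 74.2 -42.2]
255 blue start x [86.2 -0.3] blue end [76.4 -0.3] board edge [74.  -0.3]
320 blue start x [86.3 41.1] blue end [76.5 41.3] board edge [74.1 38.7]
```

The board sits about 2.1 mm too far toward tool +y relative to the walls and 0.3 mm short along tool x. I correct both, then lower.

>>> drive_tool(series=[[0.003, -0.018, 0, 0], [0.003, -0.018, 0, 0], [0.003, -0.018, 0.02, 0], [0.003, -0.018, 0.04, 0], [0.003, -0.018, 0.06, 0], [0.003, -0.018, 0.06, 0]])

```text
time_s: 15.62
tcp_pos: [0.5762, -0.0194, 0.1035]
ee_rot: [[-0.095, -0.995, -0.001], [-0.995, 0.095, -0.0], [0.0, 0.001, -1.0]]
wrist_force: [-1.5, -0.3, -3.4]
gripper_width: 0.296
```

```bash
python3 go.py .5765 -.019 .097; python3 - <<'E'
from h import *
c=cam("wrist"); s=c["s"];p=s["tcp_pos"];R=s["ee_rot"]
h=cv2.cvtColor(c["color"],cv2.COLOR_BGR2HSV); zb=p[2]-.0791
f=lambda uv,z: ((pt(c,[uv],z)-p)@R*1e3).round(1)[0]
for v in (135,160,185):
    row=h[v]; b=np.where((row[:,0]>100)&(row[:,0]<130)&(row[:,1]>120))[0]; g=np.where((row[:,0]>50)&(row[:,0]<95)&(row[:,1]>60))[0]
    b=b[(b>140)&(b<380)]; g=g[(g>140)&(g<380)]
    bl=[f((b[0],v),.019)[1],f((b[-1]+1,v),.019)[1]]; gr=[f((g[0],v),zb+.006)[1],f((g[-1]+1,v),zb+.006)[1]]
    print(v,bl,gr,"mid",np.mean(bl),np.mean(gr))
col=h[:,255]; b=np.where((col[60:130,0]>100)&(col[60:130,0]<130)&(col[60:130,1]>120))[0]+60
g=np.where((col[60:200,0]>50)&(col[60:200,0]<95)&(col[60:200,1]>60))[0]+60
print(f((255,b[0]),.024)[0],f((255,b[-1]+1),.026)[0],f((255,g[0]),zb+.006)[0])
E
```

```text
[ 0.5762 -0.0194  0.1035] [[-0.0949, -0.9955, -0.0008], [-0.9955, 0.0949, -0.0002], [0.0002, 0.0008, -1.0]] [-0.  -0.3  0.3  0.1 -0.   0. ] [-1.5 -0.3 -3.4] 25.758135846824263 ang 84.55533465721108
[-0.003 -0.003  0.054]
135 [np.float64(-59.8), np.float64(60.5)] [np.float64(-46.7), np.float64(48.0)] mid 0.3500000000000014 0.6499999999999986
160 [np.float64(-59.5), np.float64(60.8)] [np.float64(-46.7), np.float64(48.0)] mid 0.6499999999999986 0.6499999999999986
185 [np.float64(-59.8), np.float64(60.5)] [np.float64(-46.2), np.float64(48.1)] mid 0.3500000000000014 0.9499999999999993
85.5 76.1 74.0
```

Board and walls are now aligned to about 0.3 mm.

>>> drive_tool(series=[[0, 0, 0.01, 0], [0, 0, 0.02, 0], [0, 0, 0.03, 0], [0, 0, 0.04, 0], [0, 0, 0.048, 0], [0, 0, 0.048, 0], [0, 0, 0.048, 0]])

```text
time_s: 16.55
tcp_pos: [0.5764, -0.0193, 0.0981]
ee_rot: [[-0.095, -0.995, 0.0], [-0.995, 0.095, 0.0], [-0.0, -0.0, -1.0]]
wrist_force: [0.0, 0.5, -3.2]
gripper_width: 0.298
```

```bash
python3 go.py .5765 -.019 .097
```

```text
[ 0.5764 -0.0193  0.0981] [[-0.0949, -0.9955, 0.0001], [-0.9955, 0.0949, 0.0], [-0.0, -0.0001, -1.0]] [ 0.1  0.   0.1 -0.  -0.   0. ] [ 0.   0.5 -3.2] 25.947301522905757 ang 84.55615040035624
[-0.003 -0.001  0.009]
```

Still carrying the full weight, so about 1 mm is left. I lower slightly more, then release.

>>> drive_tool(series=[[0, 0, 0.005, 0], [0, 0, 0.01, 0], [0, 0, 0.014, 0], [0, 0, 0.014, 0], [0, 0, 0.014, 0]])

```text
time_s: 17.18
tcp_pos: [0.5764, -0.0193, 0.097]
ee_rot: [[-0.095, -0.996, 0.0], [-0.996, 0.095, -0.0], [0.0, -0.0, -1.0]]
wrist_force: [-3.6, 1.6, 5.5]
gripper_width: 0.294
```

>>> drive_tool(series=[[0, 0, 0, 0], [0, 0, 0, 0], [0, 0, 0, 0], [0, 0, 0, 0], [0, 0, 0, 0]], fingers=46)

```text
time_s: 17.8
tcp_pos: [0.5764, -0.0193, 0.0963]
ee_rot: [[-0.095, -0.995, 0.0], [-0.995, 0.095, 0.0], [-0.0, -0.0, -1.0]]
wrist_force: [0.5, -0.3, 0.5]
gripper_width: 0.523
```

>>> drive_tool(series=[[0, 0, -0.1, 0], [0, 0, -0.4, 0], [0, 0, -0.8, 0], [0, 0, -1, 0], [0, 0, -1, 0]])

```text
time_s: 18.42
tcp_pos: [0.5775, -0.0191, 0.2196]
ee_rot: [[-0.095, -0.995, 0.006], [-0.996, 0.095, 0.001], [-0.002, -0.006, -1.0]]
wrist_force: [-0.4, 0.4, -0.3]
gripper_width: 0.533
```

>>> drive_tool(series=[[-0.3, 0.15, -0.2, 0], [-0.6, 0.3, -0.4, 0], [-0.6, 0.3, -0.6, 0], [-0.6, 0.3, -0.6, 0], [-0.6, 0.3, -0.6, 0]], fingers=0)

```text
time_s: 19.05
tcp_pos: [0.5467, 0.0555, 0.2868]
ee_rot: [[-0.096, -0.995, -0.003], [-0.995, 0.096, -0.0], [0.001, 0.003, -1.0]]
wrist_force: [-0.7, 0.1, -0.7]
gripper_width: 0.057
```

```bash
python3 - <<'E'
from h import *
c=cam("wrist"); s=c["s"]; print(s["tcp_pos"],s["ee_rot"].round(3).tolist(),s["gripper_width"])
cv2.imwrite("pics/w5.png",c["color"])
for q in blobs(c,(50,60,20),(90,255,255),(100,30,380,260))[:1]: print("board z24",rect(c,q,.024))
q=blobs(c,(0,0,200),(180,60,255),(100,30,380,260))
for x in q[:5]: print("w",rect(c,x,.034),x.reshape(-1,2).mean(0).round())
for q in blobs(c,(100,120,50),(130,255,255))[:1]: print("pocket",rect(c,q,.024))
for q in blobs(c,(5,150,120),(20,255,255),(0,0,512,290))[:2]: print("orange",rect(c,q,.037),q.reshape(-1,2).mean(0))
E
```

```text
[0.54667349 0.05546555 0.2867983 ] [[-0.096, -0.995, -0.003], [-0.995, 0.096, -0.0], [0.001, 0.003, -1.0]] 0.05662320492949648
board z24 [576.3 -18.9 150.3  95.7  85. ]
w [574.9 -10.6 199.8 171.3  84.4] [229. 108.]
w [570.1 -79.9  55.7  12.1  -5.8] [225.  57.]
w [548.8 -45.1   8.1   6.1  84. ] [246.  87.]
w [536.7 -43.9   8.1   6.1  84.5] [255.  87.]
w [547.2 -60.4   6.8   6.   84. ] [245.  73.]
pocket [576.  -18.8 173.3 117.4  84.5]
orange [527.2  75.7  85.1  18.   75.6] [271.96992481 179.36842105]
orange [587.6 188.3  22.7   4.8  77.5] [236.2 257.5]
```

View pics/w5.png

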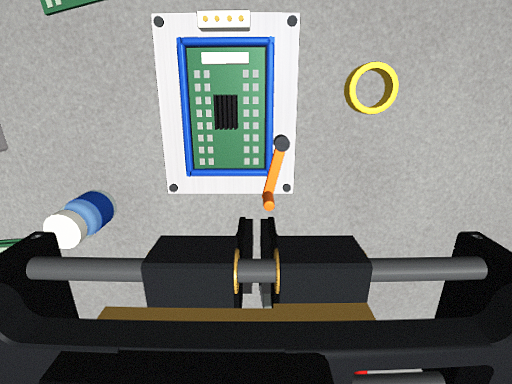

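The board is flat in the pocket. Its outline measures 150.3 x 95.7 mm at the seated height, centred at (576.3, -18.9) against the pocket's (576.0, -18.8). The latch peg is at (269,206). Next I swing it closed with shut fingers, starting from its outer side.

>>> drive_tool(series=[[-0.2, 0.2, 0.1, 0], [-0.39, 0.43, 0.3, 0], [-0.39, 0.43, 0.5, 0], [-0.39, 0.43, 0.6, 0], [-0.39, 0.43, 0.6, 0]])

```text
time_s: 19.73
tcp_pos: [0.5003, 0.1066, 0.2151]
ee_rot: [[-0.096, -0.995, -0.003], [-0.995, 0.096, -0.002], [0.002, 0.003, -1.0]]
wrist_force: [1.0, 0.8, 0.6]
gripper_width: 0.005
```

>>> drive_tool(series=[[0, 0, 0.3, 0], [0, 0, 0.6, 0], [0, 0, 0.76, 0], [0, 0, 0.76, 0], [0, 0, 0.76, 0]])

```text
time_s: 20.35
tcp_pos: [0.5015, 0.1075, 0.1264]
ee_rot: [[-0.095, -0.995, 0.002], [-0.995, 0.095, 0.001], [-0.001, -0.002, -1.0]]
wrist_force: [-0.3, 0.9, 0.3]
gripper_width: 0.004
```

```bash
python3 go.py .5001 .1068 .122; python3 - <<'E'
from h import *
t=cam("scene"); 
for q in blobs(t,(5,150,100),(18,255,255),(240,190,290,235),5): print(q.reshape(-1,2).mean(0), pt(t,[q.reshape(-1,2).mean(0)],.05))
E
```

```text
[0.5015 0.1075 0.1264] [[-0.095, -0.9955, 0.0023], [-0.9955, 0.095, 0.0008], [-0.001, -0.0022, -1.0]] [ 0.3 -0.6  0.  -0.2  0.2 -0. ] [-0.3  0.9  0.3] 0.3311766165863874 ang 84.54826575721853
[0.007 0.011 0.037]
[265.57142857 212.89285714] [[0.53156853 0.07685316 0.05      ]]
```

>>> drive_tool(series=[[0.02, -0.1, 0.02, 0], [0.03, -0.2, 0.02, 0], [0.04, -0.3, 0.02, 0], [0.1, -0.45, 0.02, 0], [0.21, -0.59, 0.02, 0], [0.29, -0.65, 0.02, 0], [0.37, -0.7, 0.02, 0], [0.45, -0.74, 0.02, 0], [0.53, -0.76, 0.02, 0], [0.53, -0.76, 0.02, 0]])

```text
time_s: 21.65
tcp_pos: [0.5849, 0.0368, 0.1229]
ee_rot: [[-0.096, -0.995, 0.001], [-0.995, 0.096, 0.003], [-0.004, -0.001, -1.0]]
wrist_force: [-2.7, 8.1, -0.6]
gripper_width: 0.005
```

```bash
python3 go.py .5838 .0363 .122
```

```text
[0.5849 0.0368 0.1229] [[-0.096, -0.9954, 0.0008], [-0.9954, 0.096, 0.0034], [-0.0035, -0.0005, -1.0]] [ 0.5  0.1 -0.3  0.8  0.1 -0.1] [-2.7  8.1 -0.6] 0.43592567830826295 ang 84.49380562788272
[0.005 0.009 0.008]
```

There is 8 N against the stop, so the latch is closed. I back off, lift, and check with the wrist camera.

>>> drive_tool(series=[[-0.1, 0, 0, 0], [-0.2, 0, 0, 0], [-0.25, 0, -0.3, 0], [-0.3, 0, -0.7, 0], [-0.4, 0, -1, 0], [-0.5, 0, -1, 0], [-0.5, 0, -1, 0]])

```text
time_s: 22.52
tcp_pos: [0.5904, 0.0958, 0.2421]
ee_rot: [[-0.094, -0.996, -0.001], [-0.996, 0.094, -0.0], [0.0, 0.001, -1.0]]
wrist_force: [-1.3, 0.8, -0.2]
gripper_width: 0.003
```

>>> drive_tool(series=[[-0.3, 0.2, -0.2, 0], [-0.6, 0.4, -0.4, 0], [-0.6, 0.4, -0.4, 0], [-0.6, 0.4, -0.4, 0]])

```text
time_s: 23.02
tcp_pos: [0.5493, 0.1708, 0.2892]
ee_rot: [[-0.095, -0.995, -0.003], [-0.995, 0.095, -0.002], [0.002, 0.003, -1.0]]
wrist_force: [-0.5, -0.4, -1.1]
gripper_width: 0.005
```

```bash
python3 go.py .385 .306 .185; python3 - <<'E'
from h import *
c=cam("wrist"); cv2.imwrite("pics/w6.png",c["color"])
for q in blobs(c,(50,60,20),(90,255,255),(100,0,400,230))[:2]: print("board z24",rect(c,q,.024))
for q in blobs(c,(100,120,50),(130,255,255))[:1]: print("pocket",rect(c,q,.024))
for q in blobs(c,(5,150,120),(20,255,255),(0,0,512,230))[:2]: print("orange",rect(c,q,.037),q.reshape(-1,2).mean(0))
E
```

```text
[0.5493 0.1708 0.2892] [[-0.0949, -0.9955, -0.003], [-0.9955, 0.0949, -0.0015], [0.0018, 0.0028, -1.0]] [-0.9  0.4 -0.2  0.1  0.  -0.1] [-0.5 -0.4 -1.1] 0.4169557846002746 ang 84.55655935081117
[-0.993  1.468  0.87 ]
board z24 [578.7  13.   95.9  86.8  -5.7]
pocket [580.   18.1 116.5  98.8  -5.1]
orange [556.   20.2  76.9  21.4  -5.9] [234.41477273  44.97159091]
```

View pics/w6.png

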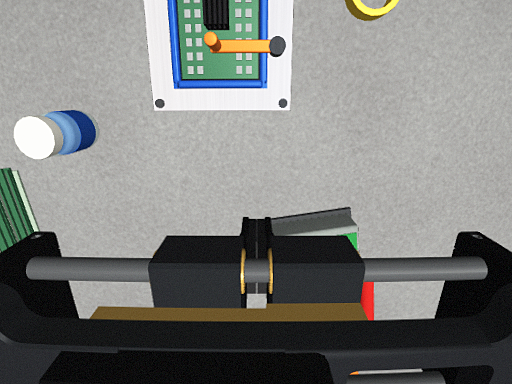

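The latch bar lies across the board from (278,46) to the peg at (210,40), at -5.9° against the fixture x axis at about -5.5°, so it is closed. Next is the isolator.

>>> drive_tool(series=[[-0.25, 0.37, 0, 0], [-0.5, 0.735, 0, 0], [-0.5, 0.735, 0, 0], [-0.5, 0.735, 0, 0]])

```text
time_s: 23.58
tcp_pos: [0.4681, 0.2387, 0.29]
ee_rot: [[-0.096, -0.995, -0.001], [-0.995, 0.096, -0.001], [0.001, 0.001, -1.0]]
wrist_force: [1.0, 0.3, -0.6]
gripper_width: 0.005
```

>>> drive_tool(series=[[-0.25, 0.37, 0, 0], [-0.5, 0.735, 0, 0], [-0.5, 0.735, 0, 0], [-0.5, 0.735, 0, 0], [-0.5, 0.735, 0, 0]])

```text
time_s: 24.2
tcp_pos: [0.3868, 0.3066, 0.2905]
ee_rot: [[-0.097, -0.995, -0.0], [-0.995, 0.097, -0.001], [0.001, 0.0, -1.0]]
wrist_force: [0.7, 0.3, 0.0]
gripper_width: 0.004
```

```bash
python3 go.py .385 .306 .185
```

```text
[0.3868 0.3066 0.2905] [[-0.0973, -0.9953, -0.0003], [-0.9953, 0.0973, -0.0007], [0.0007, 0.0002, -1.0]] [ 0.1 -0.1 -0.  -0.   0.1 -0.1] [0.7 0.3 0. ] 0.38842285722711956 ang 84.41687508091357
[0.006 0.014 0.879]
```

>>> drive_tool(series=[[0, 0, 0.3, 0], [0, 0, 0.6, 0], [0, 0, 0.88, 0], [0, 0, 0.88, 0], [0, 0, 0.88, 0]])

```text
time_s: 24.82
tcp_pos: [0.3868, 0.3077, 0.1863]
ee_rot: [[-0.095, -0.995, 0.002], [-0.995, 0.095, 0.001], [-0.001, -0.001, -1.0]]
wrist_force: [-0.3, 0.4, 0.1]
gripper_width: 0.005
```

>>> drive_tool(series=[[-0.01, -0.15, 0, 0], [-0.03, -0.3, 0, 0], [-0.04, -0.45, 0, 0], [-0.06, -0.6, 0, 0], [-0.07, -0.75, 0, 0], [-0.09, -0.87, 0, 0], [-0.09, -0.94, 0, 0], [-0.09, -0.94, 0, 0]])

```text
time_s: 25.82
tcp_pos: [0.4994, 0.3073, 0.1848]
ee_rot: [[-0.096, -0.995, -0.0], [-0.995, 0.096, -0.0], [0.0, 0.0, -1.0]]
wrist_force: [0.4, -1.2, 0.0]
gripper_width: 0.004
```

>>> drive_tool(series=[[0, 0.15, -0.3, 0], [0, 0.2, -0.7, 0], [0, 0.2, -1, 0], [0, 0.2, -1, 0]])

```text
time_s: 26.32
tcp_pos: [0.4754, 0.3106, 0.309]
ee_rot: [[-0.094, -0.996, 0.005], [-0.996, 0.094, 0.005], [-0.006, -0.005, -1.0]]
wrist_force: [1.0, 0.1, -0.7]
gripper_width: 0.006
```

>>> drive_tool(series=[[0, 0.5, 0, 0], [0, 0.8, 0, 0], [0, 0.8, 0, 0], [0, 0.8, 0, 0]])

```text
time_s: 26.82
tcp_pos: [0.3794, 0.3189, 0.3048]
ee_rot: [[-0.094, -0.996, -0.0], [-0.996, 0.094, -0.001], [0.001, 0.0, -1.0]]
wrist_force: [-0.3, 0.7, 0.1]
gripper_width: 0.008
```

```bash
python3 - <<'E'
from h import *
t=cam("top"); print(t["s"]["tcp_pos"],t["s"]["wrist_force"].round(1))
for x in blobs(t,(0,150,120),(5,255,255),(110,165,200,245)): print("red",rect(t,x,.132),x.reshape(-1,2).mean(0))
for x in blobs(t,(5,150,120),(20,255,255),(215,140,305,215)): print("orange",rect(t,x,.037))
for x in blobs(t,(50,60,30),(90,255,255),(215,140,305,215)): print("board",rect(t,x,.024))
for x in blobs(t,(100,120,60),(130,255,255),(215,140,305,215))[:1]: print("pocket",rect(t,x,.024))
cv2.imwrite("pics/end.png",cv2.resize(t["color"][85:250,60:385],(780,396),interpolation=cv2.INTER_CUBIC))
E
```

```text
[0.37943658 0.31888676 0.30480427] [-0.3  0.7  0.1]
red [518.3 304.8  85.8  40.8 -86.3] [157.8045977  191.04597701]
orange [554.1  22.9  74.7  13.6  -4.4]
board [573.9 -18.2 151.   96.1  84.5]
pocket [573.6 -18.7 171.2 115.8  84.5]
```

View pics/end.png

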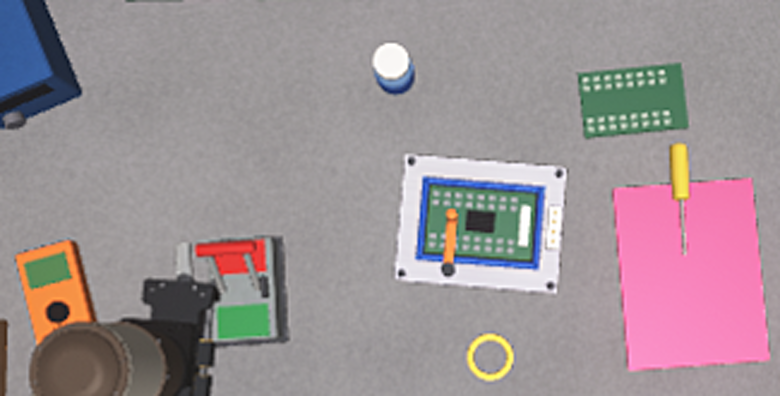

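The lever is back on red: its blob is identical to the start picture (518.3, 304.8). The latch is across the board, the board is centred in the pocket, and the robot is clear. I hand in.

```bash
python3 -c "
from station import order; print(order.finish_job())"
```

```text
the job is handed in; nothing more can be done
None
```

I loaded the board into the fixture in the order you set and handed the job in at about 27 s of the 72 s allowed. The interface gives no verdict.

I switched the isolator off, set the board in the pocket with its white connector at the contact block, and let go of it. I then swung the latch closed and switched the isolator back on.

My last checks:
- **Isolator:** the lever's image patch matches the one from the start, when it was on.
- **Latch:** the bar lies across the board. It reads -4.4° from the top camera and -5.9° from the wrist camera; the fixture's x axis is at about -5.5°. The latch also pushed back with about 8 N, so I take it to be against its stop.
- **Board:** its centre is within about 0.6 mm of the pocket's, at the same angle. Its outline measures close to 150 x 95 mm at the seated height. I did not measure its height directly.
- **Bystanders:** the screwdriver, tape, jar and spare board look undisturbed. I did not measure the bystanders, and the bin was outside the final picture.

The two cameras disagreed by a steady 2 mm or so. I corrected this by lining the board up against the pocket walls in the wrist view before lowering it. No check failed.

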